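Slide a mural fragment onto the imaging plinth and lock the collar

ROBOT

A 6-joint arm with a two-finger parallel gripper is mounted at the origin on the work surface. World frame = base frame: x ahead of the robot, y to its left, z up, the work surface at z = 0. Lengths are in mm, angles in degrees, forces in N, time in s.
With the tool pointing down it reaches from about 300 to 850 mm from the base axis. Payload 4.2 kg.
Tool frame: the origin (TCP) lies on the centre line of the jaws, within the pads' length; the fingertips stand 14 mm ahead of it and the grasp point (between the pads) lies 5 mm behind it (env.finger_overhang is the z of the fingertips in the tool frame, in mm); z points along the fingers, y is the line along which they close (so a half turn about z gives the same grasp; the last joint's range is limited). The gripper opens to 91 mm and grips with 3 to 60 N. Pads are 32 mm wide; open, the fingers measure 118 mm over their backs; the gripper's body (76 mm by 178 mm) begins 60 mm behind the grasp point.
Start: joints at [71.333, 18.312, 89.639, -0, 72.044, -1.146], TCP at [173.109, 548.338, 227.976] pointing down, gripper open.
Joint ranges: [-177.97, 177.97], [-48.28, 115.42], [12.27, 149.76], [-77.06, 257.06], [2.81, 150.46], [-146.56, 146.56]. Speed limits (degrees/s): [147.25, 147.25, 180, 180, 180, 180].

INTERFACE

Orientations are given as [roll, pitch, yaw] about the fixed x, y, z axes, in that order (R = Rz(yaw) Ry(pitch) Rx(roll)).
In Python, from workcell import sensors, viewer, env gives the robot as it stands. The module is installed in compiled form; this text tells all that it offers.
- The arm moves only by the tool step_arm, never from a script. Its argument "plan" is one flat list of numbers, 6 for each row, row after row: the shift along the tool's x, y, z in cm, then the turn, a rotation vector about the tool's x, y, z in rad. In form: [x, y, z, wx, wy, wz, x, y, z, wx, wy, wz, ...]. A call has 1 to 5 rows; each row shifts and turns the commanded pose from where the row before left it, along the tool's axes as they then stand; what a row does not reach is not made up. A row lasts 1/12 s, in which the tool goes at most 41.7 mm and 7.16 degrees, less where a joint would pass 70% of its speed; a pose out of reach is approached as far as the arm can. A call is refused whole if a number of a shift passes 4.17 or a number of a turn 0.125, either way. A call with a gripper value outside its range is refused whole. "hand" is the finger opening in cm, from 0 to 9.12, set as the call begins (left out, the last holds). The fingers move at their own pace and stop on an object; "newtons" is the grip in N (left out, the last holds). Time passes only in rows, so rows that do not move let the fingers close. It gives the time, the measured TCP pose, the force, the opening and the grip force at its end, in the units of the state.
- sensors.state(): the state, without advancing time (a new reading comes with each control period).
- viewer.grab_frame(name): name is "scene" or "top" or "wrist"; returns a dict with "img" (480x640x3 uint8, red, green, blue), "fx", "fy", "cx", "cy" (pixels), "position" and "attitude" of the camera in the world. Camera axes: x right, y down, z forward; pixel columns grow to the right and rows downward; lengths in mm; the calibration is good to about 2 mm. A picture is of the moment at which its call begins. There is no depth.
- env.job_done(): hands the job in; it is judged then, once.
Trained networks look in a picture, given as the dict that the camera call returned (one of the last four; its "shot" number tells which), for a name from the list of things; names that differ only in an ending like _2 or _b are one class to them, and where a whole thing is asked for, a point or a joint stands for the part that bears it (a point fixed in the world has none). Each returns a list of dicts, best first, with "score" (0 to 1); they miss things now and then, are a little off and sometimes report something else, mostly with a low value. They report only what shows in the picture. A call takes as long as a camera call. They do not tell look-alikes from the thing itself.
- viewer.boxes_of(name, picture): "location" ([column, row] in pixels, amid what is visible of it).
- viewer.pinpoint(name, picture): "location" ([column, row] in pixels: a listed point, or the origin of a listed thing).
The state is a dict: "time_s": time; "qpos": joint angles; "qvel": joint speeds; "effort": joint torques, N m; "ee_pos": TCP position; "ee_rot": TCP orientation; "force": force on the tool from outside, world axes, zero at the start; "torque": the same for the moment, N m; "gripper_width": finger opening in mm; "gripper_force": force on a finger pad.
Only numpy, scipy, OpenCV 4.12 (cv2) and the standard library are available. Lean on these libraries where they do the work, as an engineer would, in place of code of your own. Each camera call takes 0.05 s, during which the arm holds its last target. There are 200 camera calls.

TASK

Slide the mounted mural fragment off the plywood transfer board, across the gap and onto the narrow metal imaging plinth, so that it rests level and centred on the plinth's head, square with it and clear of the board; keep it flat and never lift it. Then turn the plinth's lock collar by its upright pin until the pin lines up with the index post on the base, leaving the fragment where it is. Leave the other things on the table undisturbed.

Things in the scene. Friction and masses are not known exactly. Their poses are not given: they have to be found in the camera images.
- panel: Loose mural fragment mounted on a bare aluminium panel: panel 90 (x) by 100 (y) by 10 mm, with a cream and red plaster piece up to 9 mm thick stuck on top, set in from the edges (19 mm high in all), 0.25 to 0.5 kg. Starts flat on the transfer board. Origin: centre of its underside; z up.
- plinth: Fixed grey imaging plinth: base plate 110 by 100 by 12 mm, round column, and an aluminium head 70 mm (x) by 44 mm (y), 15 mm thick, whose top is 100 mm above the table. Origin: under the centre of the head, on the table; z up. The board stands on its -y side, so the fragment is slid along the plinth's +y.
- plinth_top (a point): Centre of the top of the plinth's head, 100 mm above the table.
- board: Fixed plywood transfer board beside the plinth: a platform 180 by 180 mm, square with the plinth, top 102 mm above the table (2 mm higher than the plinth's head). Origin: under its centre, on the table. Its +y edge lies 38 mm from the head's near edge (60 mm from the head's centre).
- collar (a joint): Angle (rad) of the black lock collar about the plinth's column, turning about the upward axis: 0 with the arm along the plinth's +x, growing counter-clockwise seen from above. Locked, with the pin in line with the index post, is 1.2. It turns from -0.15 to 1.65 with light friction and stays where it is left.
- collar_pin (a point): Point at height 80 mm on the axis of the collar's upright steel pin: 12 mm in diameter, from 49 to 95 mm above the table, 105 mm from the column's axis, on the end of a flat arm (top at 51 mm) of the collar.
- lock_mark (a point): Centre of the top of the index post, a fixed upright steel post 14 mm in diameter and 50 mm tall, 140 mm from the column's axis at the locked angle; the pin passes 35 mm inside it.
- chip: Loose small plaster chip on the table, about 65 by 50 by 14 mm (bystander).
- weight: Brass weight with a knob, 36 mm in diameter and 44 mm high, origin under its centre (bystander).
- brush: Brush 170 mm long lying on the table (bystander).
- jar: Amber glass jar with black cap, 56 mm in diameter, 70 mm high (bystander).
- camera: Black camera with a lens, 120 mm wide, 105 mm high (bystander).
- tray: White open tray 140 by 190 by 40 mm (bystander).
- spatula: Spatula 190 mm long lying on the table (bystander).
Not all that is in view belongs to the job. There is more than one size of the panel; the one meant has the size given above.

How it is judged (in metres and radians):
On the way, in this order (a step that is already met when the one before it is completed fails the run):
1. the fragment lies level, centred and square on the plinth's head, clear of the board, before the collar is locked (x of panel in the frame of plinth between -0.015 and 0.015 m and y of panel in the frame of plinth between -0.012 and 0.012 m and z of panel in the frame of plinth between 0.096 and 0.104 m and angle between panel's own z axis and vertical below 0.05 rad and angle between the x axis of panel and the x axis of plinth, either way round below 0.17 rad and contact force between panel and board below 0.05 N and value of joint collar below 0.9 rad), for 0.2 s.
2. the collar's pin is in line with the index post, the fragment still on the plinth (value of joint collar between 1.07 and 1.33 rad and velocity of joint collar between -0.05 and 0.05 rad/s and x of panel in the frame of plinth between -0.015 and 0.015 m and y of panel in the frame of plinth between -0.012 and 0.012 m and z of panel in the frame of plinth between 0.096 and 0.104 m and angle between panel's own z axis and vertical below 0.05 rad and angle between the x axis of panel and the x axis of plinth, either way round below 0.17 rad and contact force between panel and board below 0.05 N), for 0.2 s.
At the end, for the whole second after the job is handed in: The fragment lies still and level (within 0.05 rad) on the plinth's head, its centre within 15 mm (plinth x) and 12 mm (plinth y) of the head's centre, square within 0.17 rad, not touching the board; the collar rests within 0.13 rad of the locked angle 1.2 rad (all of step 2 and linear speed of panel below 0.01 m/s and angular speed of panel below 0.1 rad/s).
It fails at once if the fragment is lifted (more than 20 mm above the board) (z of panel in the frame of plinth above 0.122 m).
It fails at once if the fragment is tipped by more than 0.3 rad (angle between panel's own z axis and vertical above 0.3 rad).
It fails at once if a bystander is moved by more than 30 mm (distance of any of chip, weight, brush, jar, camera, tray, spatula from where it was at the start of the episode above 0.03 m).
It also fails if it takes over 53 s, if anything falls off the work surface, if the arm or the gripper's body presses on something with over 40 N, if the wrist force passes 120 N, or if a joint passes its speed limit or range.

## Working session

There is one attempt and no reset: what is moved stays moved. The work goes in short steps, Python scripts to look and compute and a tool call to move; the robot and the scene stay as the last step left them, time stands still between calls to the robot, and variables do not carry over. Pictures are saved under pics/ and viewed, at most 10 in all, crops included, and the job is handed in when it is done.

Besides the shell and the picture viewer there is one more tool, called after ">>>" as name(argument=value, ...), one argument or row to a line, values as JSON. step_arm: Moves the arm, as the interface text tells. Its arguments: {"type":"object","properties":{"plan":{"type":"array","items":{"type":"number"}},"hand":{"type":"number"},"newtons":{"type":"number"}},"required":["plan"]}

```bash
mkdir -p pics; cat > h.py <<'E'
import numpy as np,cv2
from workcell import sensors,viewer,env
from scipy.spatial.transform import Rotation as R
def rot(a):
    a=np.array(a,float)
    if a.shape==(3,3): return a
    if a.size==4: return R.from_quat(a).as_matrix()
    return R.from_euler('xyz',a,degrees=True).as_matrix()
def ray(f,px):
    d=np.array([(px[0]-f['cx'])/f['fx'],(px[1]-f['cy'])/f['fy'],1]); return np.array(f['position']),rot(f['attitude'])@d
def at(f,px,z):
    p,d=ray(f,px); return p+d*(z-p[2])/d[2]
def proj(f,P):
    c=rot(f['attitude']).T@(np.array(P,float)-f['position']); return [c[0]/c[2]*f['fx']+f['cx'],c[1]/c[2]*f['fy']+f['cy']]
def save(f,n): cv2.imwrite('pics/'+n,cv2.cvtColor(f['img'],cv2.COLOR_RGB2BGR))
E
python3 - <<'E'
from h import *
np.set_printoptions(precision=1,suppress=True)
for c in ['top','scene']:
    f=viewer.grab_frame(c); save(f,c+'.png'); print(c,f['position'],f['attitude'],f['fx'])
    for n,z in [('panel',102),('plinth',0),('plinth_top',100),('board',0),('collar_pin',80),('lock_mark',50),('jar',0),('camera',0),('weight',0),('chip',0),('tray',0),('brush',0),('spatula',0)]:
        print(n,[(np.round(d['location']),round(d['score'],2),at(f,d['location'],z)[:2]) for d in viewer.pinpoint(n,f)[:3]])
E
```

```text
top [ 391.5    0.7 1188.1] [-173.    -0.3  -89.4] 511.4056698448075
panel [(array([440., 274.]), 0.8, array([ 455.9, -263.9])), (array([394., 213.]), 0.66, array([ 587.1, -166.4])), (array([425., 346.]), 0.65, array([ 305. , -229.6]))]
plinth [(array([312., 230.]), 0.71, array([563.9,  10. ]))]
plinth_top [(array([309., 222.]), 0.98, array([565.6,  14.8]))]
board [(array([374., 218.]), 0.96, array([ 593.9, -135.6]))]
collar_pin [(array([297., 176.]), 0.8, array([670.6,  43. ]))]
lock_mark [(array([249., 219.]), 0.91, array([579.5, 151. ]))]
jar [(array([170., 280.]), 0.88, array([441., 337.]))]
camera [(array([297., 180.]), 0.7, array([681.3,  46.9])), (array([138., 197.]), 0.64, array([635.6, 420.4]))]
weight [(array([271., 281.]), 0.64, array([442.9, 103.3]))]
chip [(array([326., 284.]), 0.92, array([435.6, -25.4]))]
tray [(array([137., 342.]), 0.79, array([300.6, 405. ]))]
brush [(array([357., 161.]), 0.98, array([730.4, -96.7]))]
spatula [(array([494., 236.]), 0.58, array([ 552.8, -417.8]))]
scene [1052.5  799.6  802.6] [-126.7    1.3  146.6] 541.8108462290134
panel [(array([345.
[... 542 characters left out ...]
67, array([436.8, 338.8])), (array([535., 339.]), 0.55, array([312.8, 403.3]))]
camera [(array([415., 422.]), 0.72, array([632.5, 413.2]))]
weight [(array([386., 282.]), 0.6, array([446.4, 101.7]))]
chip [(array([353., 251.]), 0.94, array([440.7, -29.9])), (array([412., 420.]), 0.73, array([633.6, 406.7])), (array([462., 347.]), 0.62, array([445.8, 336.4]))]
tray [(array([536., 338.]), 0.96, array([310.3, 401.5])), (array([386., 283.]), 0.18, array([448.5, 106.4]))]
brush [(array([265., 206.]), 0.73, array([ 521.3, -328.1])), (array([234., 282.]), 0.72, array([727.4, -92.7])), (array([275., 253.]), 0.58, array([ 598.1, -132.6]))]
spatula [(array([234., 194.]), 0.88, array([ 561. , -433.7]))]
```

View pics/top.png

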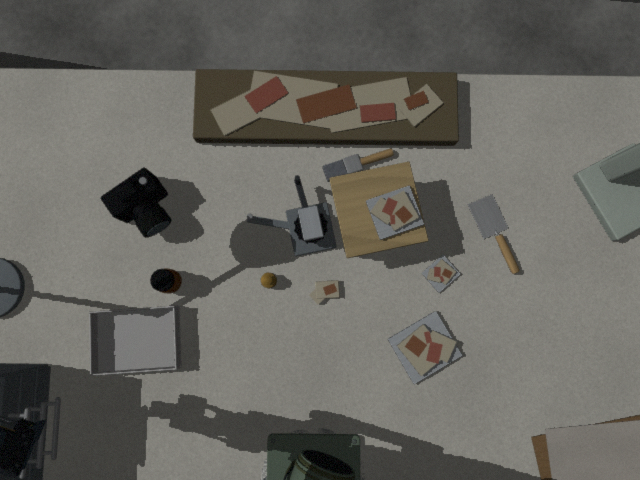

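```bash
python3 -c "
import cv2
a=cv2.imread('pics/top.png')[130:290,220:480]
cv2.imwrite('pics/crop.png',cv2.resize(a,(780,480),interpolation=cv2.INTER_CUBIC))"
```

```text
(no output)
```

View pics/crop.png

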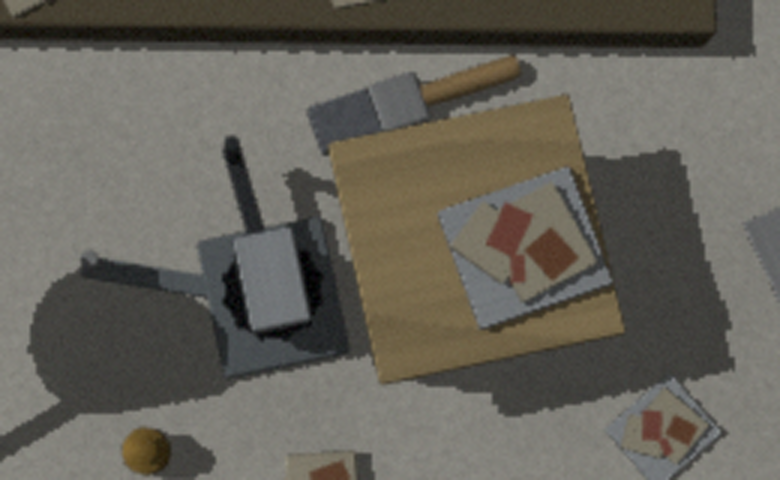

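The candidates for the panel are (394,213) on the board, a small one at (440,274) and a large one at (425,346). The one on the board is meant: it is about 90x100 mm and the task starts it there. The crop also shows the board, the head, the collar pin (pointing up at 297,178) and the index post (249,218).

```bash
python3 - <<'E'
from h import *
np.set_printoptions(precision=1,suppress=True)
f=viewer.grab_frame('top')
def q(c,z): return np.array([at(f,(220+x/3,130+y/3),z)[:2] for x,y in c])
for n,c,z in [('board',[(330,143),(570,95),(625,332),(380,382)],102),('panel',[(440,210),(570,168),(612,285),(482,330)],112),('head',[(233,237),(297,227),(310,325),(252,333)],100)]:
    P=q(c,z); e=np.roll(P,-1,0)-P; print(n,P.tolist() and P.mean(0),np.linalg.norm(e,axis=1),np.degrees(np.arctan2(e[:,1],e[:,0]))%90)
print('pin', q([(232,143)],95), 'post',q([(89,258)],50))
p=sensors.state(); print(p['ee_pos'],p['ee_rot'],p['force'],p['gripper_width'])
E
```

```text
board [ 595.6 -134.7] [178.5 177.3 178.9 177.2] [12.3 12.2 12.2 12. ]
panel [ 586.1 -168.8] [98.5 89.3 98.3 91. ] [18.8 18.9 19.8 19. ]
head [562.5  11.2] [46.7 71.8 41.8 71. ] [ 9.7  8.1  8.6 11.9]
pin [[664.2  42.4]] post [[585.7 150.1]]
[173.1 548.3 228. ] [180.   -0.  162.5] [-0.3  0.1 -0.2] 91.18800151170855
```

Panel in the plinth frame is about (-16, -181) mm, yaw +7°. I'll push it at its tail with the two fingers spread, after turning to its yaw and moving behind it.

>>> step_arm(
  plan=[0,0,0,0,0,0.117,0,0,0,0,0,0.117,0,0,0,0,0,0.117,0,0,0,0,0,0.117,0,0,0,0,0,0.117],
  hand=5.6,
)

```text
time_s: 1.87
ee_pos: [173.1, 548.3, 228.0]
ee_rot: [180.0, 0.0, 128.6]
force: [-0.2, 0.1, 0.2]
gripper_width: 60.7
gripper_force: 0.0
```

>>> step_arm(
  plan=[0,0,0,0,0,0.117,0,0,0,0,0,0.117,0,0,0,0,0,0.115,-3.5,0.6,0,0,0,0,-4,0.7,0,0,0,0],
)

```text
time_s: 2.28
ee_pos: [209.5, 482.4, 227.5]
ee_rot: [180.0, -0.0, 109.1]
force: [0.8, -0.2, -0.3]
gripper_width: 55.9
gripper_force: 0.0
```

>>> step_arm(
  plan=[-4,0.7,0,0,0,0,-4,0.7,0,0,0,0,-4,0.7,0,0,0,0,-4,0.7,0,0,0,0,-4,0.7,0,0,0,0],
)

```text
time_s: 2.7
ee_pos: [308.3, 302.1, 228.2]
ee_rot: [180.0, -0.0, 109.0]
force: [1.4, 0.2, -0.8]
gripper_width: 56.0
gripper_force: 0.0
```

>>> step_arm(
  plan=[-4,0.7,0,0,0,0,-4,0.7,0,0,0,0,-4,0.7,0,0,0,0,-4,0.7,0,0,0,0,-4,0.7,0,0,0,0],
)

```text
time_s: 3.12
ee_pos: [406.6, 124.2, 228.3]
ee_rot: [179.9, -0.0, 109.0]
force: [1.0, 0.8, -0.4]
gripper_width: 56.1
gripper_force: 0.0
```

>>> step_arm(
  plan=[-4,0.7,0,0,0,0,-4,0.7,0,0,0,0,-4,0.7,0,0,0,0,-4,0.7,0,0,0,0,-4,0.7,0,0,0,0],
)

```text
time_s: 3.53
ee_pos: [504.7, -53.8, 228.2]
ee_rot: [180.0, 0.0, 108.9]
force: [1.0, 0.6, 0.6]
gripper_width: 56.2
gripper_force: 0.0
```

>>> step_arm(
  plan=[-4,0.75,0,0,0,0,-4,0.75,0,0,0,0,-4,0.75,0,0,0,0,-4,0.75,0,0,0,0,-4,0.75,0,0,0,0],
)

```text
time_s: 3.95
ee_pos: [605.2, -230.6, 227.9]
ee_rot: [180.0, -0.0, 108.9]
force: [1.1, -0.4, 0.5]
gripper_width: 55.9
gripper_force: 0.0
```

>>> step_arm(
  plan=[0,0,0,0,0,0,0,0,0,0,0,0],
)

```text
time_s: 4.12
ee_pos: [604.9, -230.3, 226.7]
ee_rot: [-179.9, -0.1, 108.8]
force: [-0.4, -0.2, -1.0]
gripper_width: 56.2
gripper_force: 0.0
```

```bash
python3 - <<'E'
from h import *
f=viewer.grab_frame('wrist'); save(f,'w1.png'); print(f['position'],f['attitude'],f['fx'],sensors.state()['ee_pos'],sensors.state()['force'])
E
```

```text
[ 578.02844028 -151.13489528  383.3951976 ] [1.62943844e+02 2.69067673e-02 1.87622144e+01] 384.74763239295055 [ 604.24579583 -228.81650251  227.13152692] [ 0.26655385 -0.38408814  0.37221454]
```

View pics/w1.png

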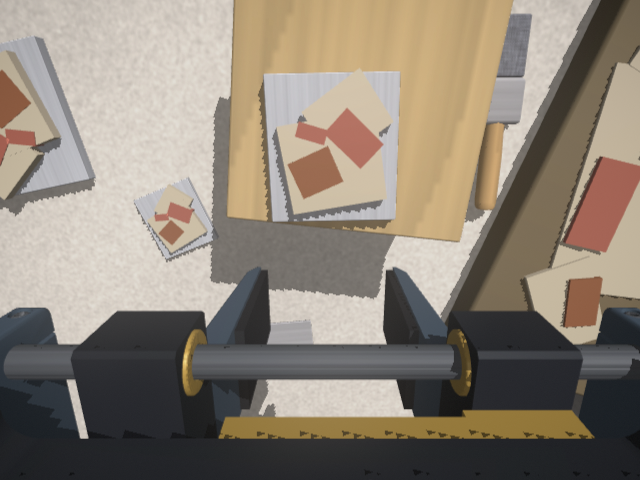

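The wrist image shows the panel square with the gripper. Its corners are (264,73), (399,71), (396,219) and (273,222), with the board edge just beyond its tail.

```bash
python3 - <<'E'
from h import *
np.set_printoptions(precision=1,suppress=True)
f=viewer.grab_frame('wrist')
P=np.array([at(f,c,112)[:2] for c in [(264,73),(399,71),(396,219),(273,222)]]); e=np.roll(P,-1,0)-P
print(P,P.mean(0),np.linalg.norm(e,axis=1),np.degrees(np.arctan2(e[:,1],e[:,0]))%90)
print([at(f,c,102)[:2] for c in [(228,216),(460,241)]])
E
```

```text
[[ 529.  -134.5]
 [ 611.9 -104.9]
 [ 647.2 -197.9]
 [ 563.1 -228.9]] [ 587.8 -166.6] [ 88.1  99.4  89.6 100.4] [19.6 20.8 20.3 19.9]
[array([ 529.2, -238.3]), array([ 702.7, -199.9])]
```

>>> step_arm(
  plan=[-1.3,0.5,0,0,0,0.015,0,0,3,0,0,0,0,0,3,0,0,0,0,0,3,0,0,0,0,0,1.5,0,0,0],
)

```text
time_s: 4.63
ee_pos: [611.1, -236.6, 119.9]
ee_rot: [-179.8, -0.2, 108.2]
force: [-0.3, -0.5, 0.4]
gripper_width: 56.0
gripper_force: 0.0
```

>>> step_arm(
  plan=[0,0,0.4,0,0,0,0,0,0,0,0,0,0,0,0,0,0,0],
)

```text
time_s: 4.88
ee_pos: [614.2, -238.7, 120.6]
ee_rot: [179.9, 0.1, 108.2]
force: [-0.3, -0.4, 0.2]
gripper_width: 56.3
gripper_force: 0.0
```

>>> step_arm(
  plan=[0.5,0,0.1,0,0,0,0.4,0,0,0,0,0,0.4,0.05,0,0,0,0,0.6,0.08,0,0,0,0,0.8,0.11,0,0,0,0.0075],
)

```text
time_s: 5.3
ee_pos: [608.5, -214.4, 119.6]
ee_rot: [179.9, 0.3, 107.7]
force: [0.6, -5.2, 3.9]
gripper_width: 55.8
gripper_force: 2.6
```

>>> step_arm(
  plan=[0.8,0.11,0,0,0,0.0075,0.8,0.1,0,0,0,0.0075,0.8,0.1,0,0,0,0.0075,0.8,0.09,0,0,0,0.0075,0.8,0.08,0,0,0,0.0075],
)

```text
time_s: 5.72
ee_pos: [601.4, -174.1, 119.6]
ee_rot: [179.8, 0.2, 105.5]
force: [0.1, -5.0, 3.6]
gripper_width: 55.8
gripper_force: 2.6
```

>>> step_arm(
  plan=[0.8,0.08,0,0,0,0.0075,0.8,0.07,0,0,0,0.0075,0.8,0.07,0,0,0,0.0075,0.5,0.04,0,0,0,0.0075,0,0,0,0,0,0],
)

```text
time_s: 6.13
ee_pos: [596.1, -144.1, 119.2]
ee_rot: [179.9, 0.1, 103.8]
force: [2.6, -2.6, 1.8]
gripper_width: 56.1
gripper_force: 1.2
```

```bash
python3 - <<'E'
from h import *
s=sensors.state();print(s['ee_pos'],s['ee_rot'],s['force'],s['gripper_width'])
f=viewer.grab_frame('wrist'); save(f,'w2.png')
print(viewer.pinpoint('plinth_top',f)[:2],viewer.pinpoint('panel',f)[:2],viewer.pinpoint('collar_pin',f)[:2])
E
```

```text
[ 596.0982785  -144.06299445  119.17452309] [1.79857706e+02 8.10530871e-02 1.03835767e+02] [ 2.63500067 -2.64026037  1.84980188] 56.12687689722211
[] [{'location': [323.1, 157.3], 'score': 0.8}] []
```

View pics/w2.png

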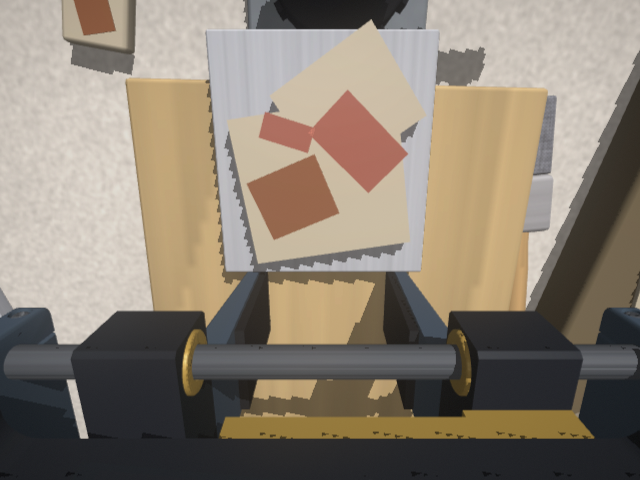

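The panel is flush on the fingers. Its corners are (206,30), (438,30), (421,271) and (226,271), and the board's far corners are (127,79) and (547,88). I'll work out its pose relative to the board edge.

```bash
cat >> h.py <<'E'
def relpose(f,pc,bc,zt=112):
    P=np.array([at(f,c,zt)[:2] for c in pc]); B=np.array([at(f,c,102)[:2] for c in bc]) # board far corners -x,+x
    u=(B[1]-B[0]); L=np.linalg.norm(u); u/=L; v=np.array([-u[1],u[0]])
    o=B.mean(0)+60*v; c=P.mean(0); e=P[1]-P[0]+P[2]-P[3]
    return dict(plinth=o,yaw=np.degrees(np.arctan2(u[1],u[0])),L=L,panel=c,rel=[(c-o)@u,(c-o)@v],pyaw=np.degrees(np.arctan2(e[1],e[0])),ln=[np.linalg.norm(P[1]-P[0]),np.linalg.norm(P[2]-P[1])])
E
python3 - <<'E'
from h import *
np.set_printoptions(precision=1,suppress=True)
f=viewer.grab_frame('wrist')
print(relpose(f,[(206,30),(438,30),(421,271),(226,271)],[(127,79),(547,88)]))
E
```

```text
{'plinth': array([563.7,  11.1]), 'yaw': np.float64(12.604119409053979), 'L': np.float64(175.3439152937498), 'panel': array([578.1, -79. ]), 'rel': [np.float64(-5.611478155644856), np.float64(-91.11313633886604)], 'pyaw': np.float64(13.73784141945353), 'ln': [np.float64(87.86430991484654), np.float64(98.0132681480319)]}
```

>>> step_arm(
  plan=[0.5,0.05,0,0,0,0.006,0.7,0.05,0,0,0,0.006,0.7,0.05,0,0,0,0.006,0.7,0.05,0,0,0,0.004,0.7,0.05,0,0,0,0],
)

```text
time_s: 6.8
ee_pos: [590.0, -110.9, 117.7]
ee_rot: [-180.0, -0.0, 102.5]
force: [0.5, -3.9, 0.7]
gripper_width: 55.9
gripper_force: 1.7
```

>>> step_arm(
  plan=[0.7,0.05,0,0,0,0,0.7,0.05,0,0,0,0,0.7,0.05,0,0,0,0,0.5,0.03,0,0,0,0,0.5,0.03,0,0,0,0],
)

```text
time_s: 7.22
ee_pos: [585.6, -80.4, 118.0]
ee_rot: [180.0, -0.0, 102.6]
force: [1.2, -4.7, 1.3]
gripper_width: 56.1
gripper_force: 1.8
```

>>> step_arm(
  plan=[0.4,0,0,0,0,0,0.4,0,0,0,0,0,0,0,0,0,0,0],
)

```text
time_s: 7.47
ee_pos: [583.6, -72.1, 117.8]
ee_rot: [-180.0, -0.1, 102.5]
force: [0.4, 0.5, 1.1]
gripper_width: 56.1
gripper_force: 0.2
```

```bash
python3 - <<'E'
from h import *
s=sensors.state();print(s['ee_pos'],s['ee_rot'],s['force'],s['gripper_width'])
f=viewer.grab_frame('wrist'); save(f,'w3.png')
E
```

```text
[583.64283769 -72.09204577 117.76943653] [-1.79988754e+02 -8.90919248e-02  1.02546752e+02] [0.41494328 0.53641624 1.05385577] 56.08950798716884
```

View pics/w3.png

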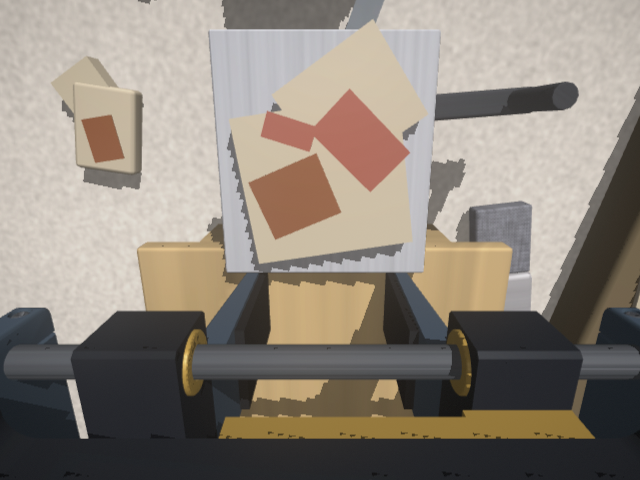

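Now the panel's corners are (209,30), (439,30), (424,272) and (226,271), and the board's far edge runs from (138,244) to (511,244).

```bash
python3 - <<'E'
from h import *
np.set_printoptions(precision=1,suppress=True)
f=viewer.grab_frame('wrist')
print(relpose(f,[(209,30),(439,30),(424,272),(226,271)],[(138,244),(511,244)],111.5))
t=viewer.grab_frame('top'); print([ (d['score'],at(t,d['location'],101)) for d in viewer.pinpoint('panel',t)[:3]], [at(t,d['location'],100) for d in viewer.pinpoint('plinth_top',t)[:1]])
print([at(f,d['location'],80) for d in viewer.pinpoint('collar_pin',f)[:1]], at(f,(566,96),95))
E
```

```text
{'plinth': array([563.6,  13.8]), 'yaw': np.float64(12.494058537295937), 'L': np.float64(175.48531309282112), 'panel': array([568.2,  -6.5]), 'rel': [np.float64(0.1430867187723847), np.float64(-20.86552109618299)], 'pyaw': np.float64(12.332469477068368), 'ln': [np.float64(87.32960066193274), np.float64(98.68158023171314)]}
[(0.97, array([ 306.8, -228.2,  101. ])), (0.85, array([569.7, -14.8, 101. ])), (0.76, array([ 454.3, -263.7,  101. ]))] []
[array([667. ,  42.8,  80. ])] [665.6  42.4  95. ]
```

>>> step_arm(
  plan=[0.4,0,0,0,0,0,0.4,0,0,0,0,0,0.4,0,0,0,0,0,0.4,0,0,0,0,0,0.3,0,0,0,0,0],
)

```text
time_s: 8.18
ee_pos: [579.6, -54.3, 117.9]
ee_rot: [-180.0, 0.0, 102.6]
force: [0.4, -1.5, -1.6]
gripper_width: 55.9
gripper_force: 1.0
```

>>> step_arm(
  plan=[0.2,0,0,0,0,0,0,0,0,0,0,0,0,0,0,0,0,0],
)

```text
time_s: 8.43
ee_pos: [579.3, -52.2, 118.1]
ee_rot: [180.0, -0.0, 102.5]
force: [0.6, -0.1, 0.6]
gripper_width: 55.8
gripper_force: 0.0
```

```bash
python3 - <<'E'
from h import *
s=sensors.state();print(s['ee_pos'],s['ee_rot'],s['force'])
f=viewer.grab_frame('wrist'); save(f,'w4.png')
E
```

```text
[579.34995362 -52.23437795 118.08389924] [ 1.79988312e+02 -4.89333867e-02  1.02547598e+02] [ 0.59768148 -0.12919727  0.60271819]
```

View pics/w4.png

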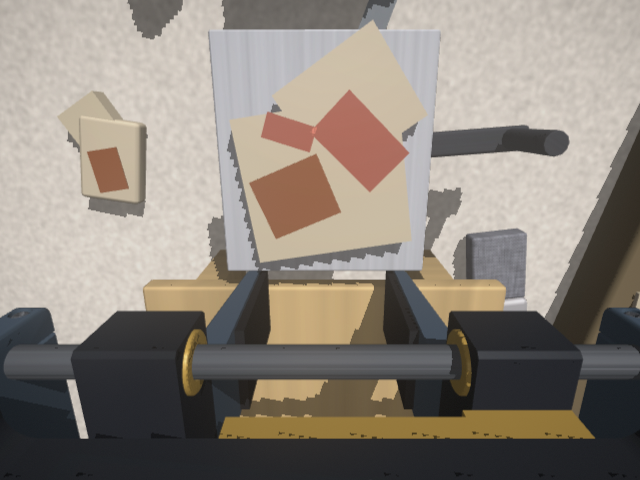

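```bash
python3 - <<'E'
from h import *
np.set_printoptions(precision=1,suppress=True)
f=viewer.grab_frame('wrist')
print(relpose(f,[(209,30),(439,30),(423,271),(226,271)],[(144,282),(505,282)],110))
print([at(f,d['location'],80) for d in viewer.pinpoint('collar_pin',f)[:1]], at(f,(558,142),95))
E
```

```text
{'plinth': array([563.7,  14.6]), 'yaw': np.float64(12.47574272929961), 'L': np.float64(175.59947019934197), 'panel': array([564. ,  13.2]), 'rel': [np.float64(-0.018520035224828525), np.float64(-1.386977656934711)], 'pyaw': np.float64(12.487558901222483), 'ln': [np.float64(88.29864785643312), np.float64(99.3515022785537)]}
[array([666.6,  41.3,  80. ])] [666.   43.1  95. ]
```

>>> step_arm(
  plan=[-0.5,0,0,0,0,0,-1,0,0,0,0,0,0,0,-3,0,0,0,0,0,-3.5,0,0,0,0,0,0,0,0,0],
  hand=3.6,
)

```text
time_s: 9.0
ee_pos: [586.6, -69.0, 189.5]
ee_rot: [179.3, 0.2, 102.5]
force: [0.9, 0.1, 1.3]
gripper_width: 35.9
gripper_force: 0.0
```

>>> step_arm(
  plan=[2.2,2.64,0,0,0,0,2.2,2.64,0,0,0,0,2.2,2.64,0,0,0,0,2.2,2.64,0,0,0,0,0,0,0,0,0,0.1165],
)

```text
time_s: 9.42
ee_pos: [670.3, 45.5, 182.4]
ee_rot: [179.8, -0.1, 95.9]
force: [-0.4, 0.1, 0.3]
gripper_width: 36.1
gripper_force: 0.0
```

>>> step_arm(
  plan=[0,0,0,0,0,0.1165,0,0,0,0,0,0.1165,0,0,0,0,0,0.1165,0,0,0,0,0,0.1165,0,0,0,0,0,0.1165],
)

```text
time_s: 9.83
ee_pos: [667.0, 40.5, 182.8]
ee_rot: [180.0, -0.0, 62.1]
force: [-0.6, -0.3, -0.3]
gripper_width: 36.2
gripper_force: 0.0
```

>>> step_arm(
  plan=[0,0,0,0,0,0.1165,0,0,0,0,0,0.1165,0,0,0,0,0,0.1165,0,0,0,0,0,0.1165,0,0,0,0,0,0.1165],
)

```text
time_s: 10.25
ee_pos: [667.0, 40.4, 182.8]
ee_rot: [180.0, -0.0, 28.8]
force: [-0.1, 0.7, -0.1]
gripper_width: 36.1
gripper_force: 0.0
```

>>> step_arm(
  plan=[0,0,0,0,0,0.1165,0,0,0,0,0,0.1165,0,0,0,0,0,0,0,0,0,0,0,0],
)

```text
time_s: 10.58
ee_pos: [666.9, 40.7, 182.9]
ee_rot: [180.0, -0.0, 15.9]
force: [0.4, -0.1, -0.1]
gripper_width: 36.0
gripper_force: 0.0
```

```bash
python3 - <<'E'
from h import *
s=sensors.state();print(s['ee_pos'],s['ee_rot'],s['force'],s['gripper_width'])
f=viewer.grab_frame('wrist'); save(f,'w5.png')
print([(d,at(f,d['location'],80)) for d in viewer.pinpoint('collar_pin',f)[:2]],proj(f,[666,42,95]))
t=viewer.grab_frame('scene'); save(t,'s5.png')
print([at(t,d['location'],80) for d in viewer.pinpoint('collar_pin',t)[:2]])
E
```

```text
[666.8882527   40.73447097 182.85415406] [ 1.79999622e+02 -1.19290474e-02  1.59109031e+01] [ 0.44605282 -0.07706217 -0.13013588] 36.017870306708666
[({'location': [325.7, 247.1], 'score': 0.62}, array([664.8370392 ,  40.61994354,  80.        ]))] [np.float64(324.1404138042345), np.float64(252.0158213364427)]
[]
```

View pics/w5.png

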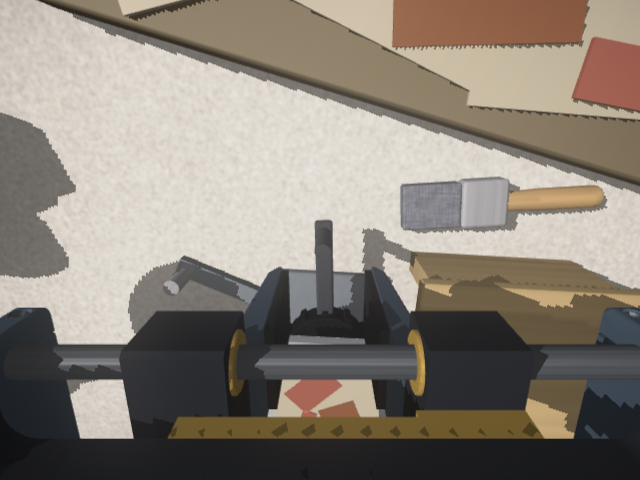

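View pics/s5.png

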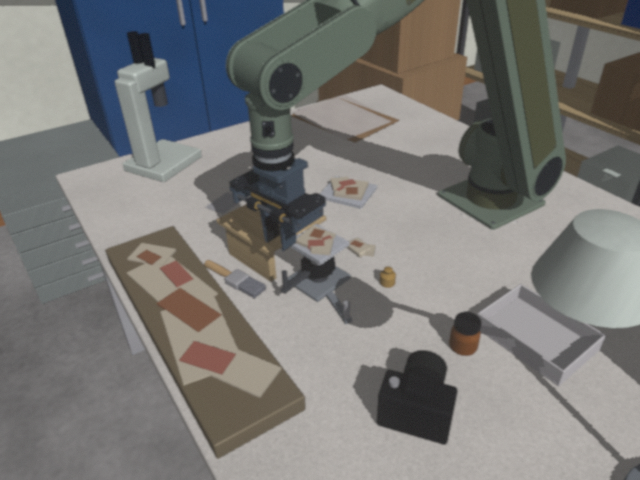

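```bash
python3 - <<'E'
from h import *
f=viewer.grab_frame('wrist')
for z,p in [(95,(323,226)),(51,(323,250)),(95,(323,252))]: print(at(f,p,z))
for z in (95,80,51): print(z,proj(f,[665,41.5,z]))
a=cv2.cvtColor(f['img'],cv2.COLOR_RGB2BGR)[200:340,250:400]; cv2.imwrite('pics/c5.png',cv2.resize(a,(600,560),interpolation=cv2.INTER_CUBIC))
E
```

```text
[683.01861181  48.1073686   95.        ]
[652.42938653  39.96421241  51.        ]
[665.58895356  43.22495     95.        ]
95 [np.float64(325.23220416096785), np.float64(253.45680319614445)]
80 [np.float64(325.311809891891), np.float64(246.46992522993068)]
51 [np.float64(325.4442139150027), np.float64(234.8490187827556)]
```

View pics/c5.png

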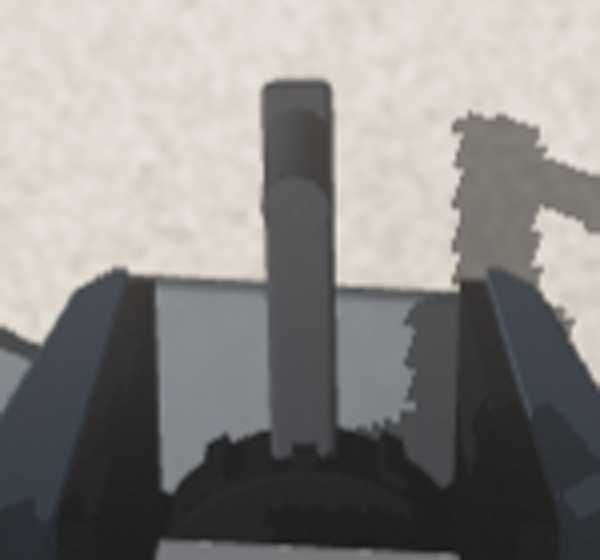

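Crop: the pin top lies centred between the fingers at about (324,251), i.e. (665.5, 42). Descend and grip it lightly.

>>> step_arm(
  plan=[-0.1,-0.1,3.5,0,0,0,0,0,3.5,0,0,0,0,0,2.3,0,0,0,0,0,1,0,0,0,0,0,0,0,0,0],
)

```text
time_s: 11.25
ee_pos: [663.7, 42.1, 77.2]
ee_rot: [-179.9, 0.3, 15.8]
force: [0.6, -0.8, 0.7]
gripper_width: 35.9
gripper_force: 0.0
```

>>> step_arm(
  plan=[0,0,0,0,0,0,0,0,0,0,0,0,0,0,0,0,0,0,0,0,0,0,0,0,0,0,0,0,0,0],
  hand=0.9,
  newtons=6,
)

```text
time_s: 11.67
ee_pos: [666.4, 42.2, 81.7]
ee_rot: [180.0, -0.2, 15.8]
force: [0.6, 1.2, 4.2]
gripper_width: 11.7
gripper_force: 6.0
```

>>> step_arm(
  plan=[-0.03,-0.8,0,0,0,-0.076,-0.03,-0.8,0,0,0,-0.076,-0.03,-0.8,0,0,0,-0.076,-0.03,-0.8,0,0,0,-0.076,-0.03,-0.8,0,0,0,-0.076],
)

```text
time_s: 12.08
ee_pos: [648.3, 77.7, 81.7]
ee_rot: [179.9, -0.1, 37.8]
force: [-0.8, -0.5, 4.7]
gripper_width: 11.5
gripper_force: 6.0
```

>>> step_arm(
  plan=[-0.03,-0.8,0,0,0,-0.076,-0.03,-0.8,0,0,0,-0.076,-0.03,-0.8,0,0,0,-0.076,-0.03,-0.8,0,0,0,-0.076,-0.03,-0.8,0,0,0,-0.076],
)

```text
time_s: 12.5
ee_pos: [618.3, 103.8, 81.6]
ee_rot: [179.9, -0.0, 59.6]
force: [-0.2, -3.1, 4.7]
gripper_width: 11.8
gripper_force: 6.0
```

>>> step_arm(
  plan=[-0.03,-0.8,0,0,0,-0.076,-0.03,-0.8,0,0,0,-0.076,-0.03,-0.8,0,0,0,-0.076,0,0,0,0,0,0],
)

```text
time_s: 12.83
ee_pos: [595.2, 113.8, 81.6]
ee_rot: [179.9, 0.0, 72.6]
force: [-1.4, -1.7, 4.9]
gripper_width: 12.0
gripper_force: 6.0
```

>>> step_arm(
  plan=[-0.03,-0.8,0,0,0,-0.076,-0.03,-0.8,0,0,0,-0.076,0,0,0,0,0,0,0,0,0,0,0,0,0,0,0,0,0,0],
)

```text
time_s: 13.25
ee_pos: [580.8, 117.1, 81.6]
ee_rot: [179.9, 0.0, 81.1]
force: [-0.6, -2.5, 5.7]
gripper_width: 11.4
gripper_force: 6.0
```

>>> step_arm(
  plan=[0,0,0,0,0,0,0,0,0,0,0,0,0,0,0,0,0,0,0,0,0,0,0,0],
  hand=3.6,
)

```text
time_s: 13.58
ee_pos: [580.3, 117.7, 79.8]
ee_rot: [-180.0, -0.0, 81.1]
force: [0.3, -0.4, -0.4]
gripper_width: 34.7
gripper_force: 0.0
```

>>> step_arm(
  plan=[0,0,-2,0,0,0,0,0,-3,0,0,0,0,0,-3.5,0,0,0,0,0,-4,0,0,0,0,0,-4,0,0,0],
)

```text
time_s: 14.0
ee_pos: [579.8, 117.6, 246.1]
ee_rot: [-179.9, 0.0, 81.1]
force: [0.6, 0.3, 0.8]
gripper_width: 36.0
gripper_force: 0.0
```

>>> step_arm(
  plan=[3.5,0,-1,0,0,0,4,0,0,0,0,0,4,0,0,0,0,0,4,0,0,0,0,0,4,0,0,0,0,0],
)

```text
time_s: 14.42
ee_pos: [610.5, 312.0, 255.0]
ee_rot: [180.0, -0.0, 81.1]
force: [1.1, 0.0, -1.4]
gripper_width: 36.0
gripper_force: 0.0
```

```bash
python3 - <<'E'
from h import *
np.set_printoptions(precision=1,suppress=True)
f=viewer.grab_frame('top')
for n,z in [('panel',100),('collar_pin',80),('lock_mark',50)]: print(n,[(round(d['score'],2),at(f,d['location'],z)[:2]) for d in viewer.pinpoint(n,f)[:3]])
a=cv2.cvtColor(f['img'],cv2.COLOR_RGB2BGR)[150:290,220:430]; cv2.imwrite('pics/end.png',cv2.resize(a,(780,520),interpolation=cv2.INTER_CUBIC))
E
```

```text
panel [(0.97, array([ 460.7, -262.6])), (0.68, array([564.7,  16.3])), (0.62, array([ 303.4, -229.6]))]
collar_pin [(0.72, array([580.1, 115.3])), (0.55, array([580.1, 148.9]))]
lock_mark [(0.95, array([586.2, 151.1]))]
```

View pics/end.png

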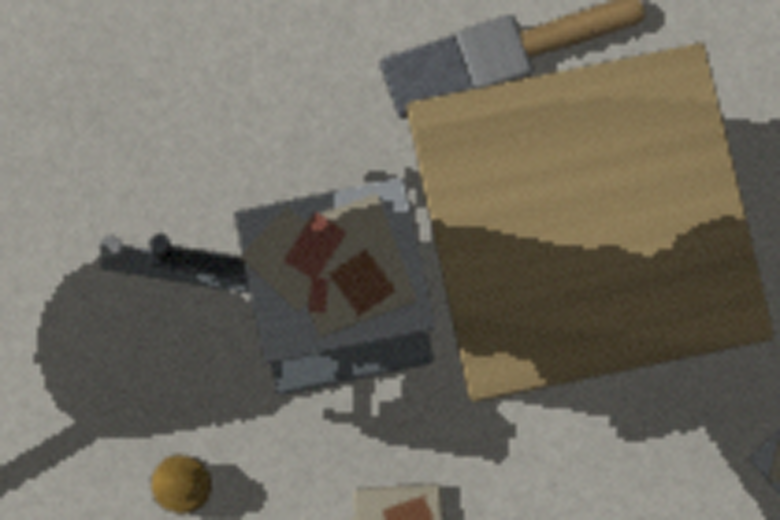

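The picture shows the panel level, square and clear of the board at crop (335,280). The pin at (160,245) is in line with the post at (112,245). Handing in.

```bash
python3 -c "
from workcell import env; print(env.job_done())"
```

```text
the job is handed in; nothing more can be done
None
```

The fragment was slid across the gap and rests centred, level and square on the plinth's head, clear of the board, and the collar is turned so its pin lines up with the index post; by the last picture it is within about 3 mm and 1° of target. The job is handed in, but the judge returned no verdict.

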